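# Trip the board tester's hidden drawer latch with the release pin

### The arm

A 6-joint arm with a two-finger parallel gripper is mounted at the origin on the work surface. World frame = base frame: x ahead of the robot, y to its left, z up, the work surface at z = 0. Lengths are in m, angles in rad, forces in N, time in s.
With the tool pointing down it reaches from about 0.275 to 0.775 m from the base axis. Payload 14.6 kg.
Tool frame: the origin (TCP) lies between the finger pads; the fingertips stand 19 mm ahead of it and the grasp point (between the pads) is the TCP; z points along the fingers, y is the line along which they close (so a half turn about z gives the same grasp; the last joint's range is limited). The gripper opens to 85 mm and grips with 20 to 120 N. Pads are 22 mm wide; open, the fingers measure 114 mm over their backs; the gripper's body (76 mm by 85 mm) begins 54 mm behind the grasp point. The pads swing forward as they close: fully open they stand 13 mm farther back than shut.
Start: joints at [-1.384, 0.263, -0.048, 1.259, 0, 1.415], TCP at [0.176, -0.495, 0.25] pointing down, gripper open.
Joint ranges: [-2.65, 2.65], [-0.89, 1.7], [-1.18, 1.37], [-2.13, 2.11], [-1.35, 1.29], [-3.14, 3.14]. Speed limits (rad/s): [1.89, 1.89, 2.57, 2.79, 3.14, 3.14].

### API

Orientations are given as a unit quaternion [x, y, z, w].
In Python, from cell import * gives the robot as it stands.
- The arm moves only by the shell command python3 -m jog 'ROWS' [OPENING] [FORCE]. ROWS is JSON, a list of rows, each an object of numbers: "tx", "ty", "tz": the shift along the world's x, y, z in m; "wx", "wy", "wz": the turn, a rotation vector about the world's x, y, z in rad. In form: [{"tx": .., "ty": .., "tz": .., "wx": .., "wy": .., "wz": ..}, ...]. A call has 1 to 20 rows; each row shifts and turns the commanded pose from where the row before left it; what a row does not reach is not made up. A row lasts 1/10 s, in which the tool goes at most 50 mm and 8.59 degrees, less where a joint would pass 70% of its speed; a pose out of reach is approached as far as the arm can. A call is refused whole if a number of a shift passes 0.05 or a number of a turn 0.15, either way. A call with a gripper value outside its range is refused whole. OPENING is the gripper's target within -1 to 1 (fully open at 1, half-way at 0, shut at -1), set as the call begins (- or left out, the last holds). The fingers move at their own pace and stop on an object; FORCE is the grip in N (left out, the last holds). Time passes only in rows, so rows that do not move let the fingers close. It gives the time, the measured TCP pose, the force, the opening and the grip force at its end, in the units of the state.
- sense(): the state, without advancing time (a new reading comes with each control period).
- camera(name): name is "scene" or "top" or "wrist"; returns the picture (384x512x3 uint8, blue, green, red); there is no depth.
- camera_model(name): a dict with "mtx" (3x3 intrinsics, pixels), "origin" and "attitude" of the camera in the world; the wrist camera has in their place "tool_from_camera" (4x4, takes a point from camera to tool coordinates, whose origin is the TCP and whose axes are the flange's). Camera axes: x right, y down, z forward; pixel columns grow to the right and rows downward; lengths in m; the calibration is good to about 2 mm. A picture is of the moment at which its call begins: read the wrist's pose just before it. camera_model takes no time and is no camera call.
- close_job(): hands the job in; it is judged then, once.
Trained networks look in the newest picture that a camera, given by its name, has taken for a name from the list of things; names that differ only in an ending like _2 or _b are one class to them, and where a whole thing is asked for, a point or a joint stands for the part that bears it (a point fixed in the world has none). Each returns a list of dicts, best first, with "confidence" (0 to 1); they miss things now and then, are a little off and sometimes report something else, mostly with a low value. They report only what shows in the picture. A call takes as long as a camera call. They do not tell look-alikes from the thing itself.
- boxes_of(camera, target): "extent" ([left, top, width, height] in pixels, round what is visible of it).
- silhouettes(camera, target): "region" (384x512 bool, what is visible of it) and "extent" ([left, top, width, height] in pixels, round what is visible of it).
The state is a dict: "t": time; "joints": joint angles; "qd": joint speeds; "joint_efforts": joint torques, N m; "position": TCP position; "tcp_rot": TCP orientation; "contact_force": force on the tool from outside, world axes, zero at the start; "moment": the same for the moment, N m; "gripper_width": finger opening in m; "grip_force": force on a finger pad.
Only numpy, scipy, OpenCV 4.12 (cv2) and the standard library are available. Lean on these libraries where they do the work, as an engineer would, in place of code of your own. Each camera call takes 0.05 s, during which the arm holds its last target. There are 200 camera calls.

### The job

The board tester's drawer is locked by a spring latch inside the housing. Take the release pin from its stand, push it squarely through the access hole in the sloping panel until the latch trips and the drawer springs out a little, then put the pin back upright and fully home in its stand and pull the drawer all the way open to its stop, so that the board in it can be reached. Leave the other things on the bench where they are.

Things in the scene. Friction and masses are not known exactly. Their poses are not given: they have to be found in the camera images.
- tester: Board tester fixed to the bench: off-white box 200 mm deep (x), 220 wide (y), 166 high, origin under its centre, its front (drawer side, own -x) roughly facing the robot. Front upright up to 75 mm; from there a grey panel slopes up and back, 35 degrees from level, to the flat top: outward normal (-0.574, 0, 0.819) in the tester's axes. Display and keys lie flat on the panel's +y half.
- access_hole (a point): Centre of the access hole's mouth on the outer face of the sloping panel: its only round hole, 17 mm across, through 6 mm, on the -y half, at (-35, -45, 120.5) mm in the tester's axes (shared by this point). The way in is square to the panel: (0.574, 0, -0.819) in those axes, 35 degrees from straight down. The latch's pad lies 28 mm in from the mouth along that line; the way is clear.
- latch (a joint): Hidden rocker latch: 0 rad at rest (drawer locked), grows as the pad is pressed, lets the drawer go at about 0.18, stop at 0.35; it springs back when let go.
- latch_pad (a point): Centre of the face of the hidden steel pad (34 mm square, square to the way in when at rest) that the pin pushes, 28 mm in from the hole's mouth. Pushing it 6 to 7 mm trips the latch; it meets a hard stop at about 12 mm. It takes about 4 to 8 N.
- drawer (a joint): How far the drawer is out, m: 0 shut and locked; when the latch trips, a spring pushes it out (to the tester's -x) to about 0.035; fully open, at its stop, 0.07. Beyond 0.035 it moves against about 3 N of friction and stays where it is left.
- drawer_handle (a point): Middle of the drawer's handle, a level round steel bar 10 mm thick, 110 mm long along the tester's y, carried at its ends; its middle line is 46 mm out from the drawer's front and 45 mm above the bench; open from above. The drawer front is 208 mm wide and reaches up to 73 mm above the bench.
- pin_grip (a point): Centre of the release pin's grip, half-way up the grip. The pin: black round grip 20 mm across, 55 mm long, at the top; under it a steel flange 28 mm across, 6 mm thick; under that a steel shaft 7 mm across, 75 mm long; 136 mm in all, about 90 g. Its z axis points from tip to grip. It starts upright in the stand, flange on the stand's top.
- pin_tip (a point): Lower end of the pin's shaft, 108.5 mm below pin_grip along the pin.
- pin: The release pin as a whole; origin at its tip.
- stand_hole (a point): Centre of the mouth of the hole, 14 mm across and 80 mm deep, in the top of the pin's stand: a fixed aluminium block 56 x 56 mm, 85 mm high, on an 80 x 80 x 6 mm foot. It stands to the left or the right of the tester. With the pin home, pin_grip is 33.5 mm above this point and the flange lies on the block.
- tip_cleaner: Brass-filled dark steel tip-cleaner pot, 72 mm across, 50 mm high, loose; origin under its centre. Bystander; it stands on the other side of the tester from the pin's stand.
- cleaner_bottle: Bottle 56 mm across, 130 mm high, red cap, loose; origin under its centre. Bystander.
- multimeter: Black multimeter lying flat, 160 x 80 x 35 mm, loose; origin under its centre. Bystander.
- screwdriver: Red-handled screwdriver, 180 mm, lying loose; origin on its underside. Bystander.
- spanner: Steel spanner, 150 mm, lying loose; origin on its underside. Bystander.
Mind the look-alikes: they are no part of the job. Several things look just like the part that bears stand_hole: the one meant starts farthest to the robot's right.

How it is judged:
By the outcome, as a careful person would: the job done as asked, in the order asked, and still so for the second after the job is handed in, with the robot touching nothing.
It also fails if it takes over 54 s, if anything falls off the work surface, if the arm or the gripper's body presses on something with over 40 N, if the wrist force passes 120 N, or if a joint passes its speed limit or range.

## Working session

There is one attempt and no reset: what is moved stays moved. The work goes in short steps, Python scripts to look and compute and a shell command to move; the robot and the scene stay as the last step left them, time stands still between calls to the robot, and variables do not carry over. Pictures are saved under pics/ and viewed, at most 12 in all, crops included, and the job is handed in when it is done.

```bash
mkdir -p pics; ls
python3 - <<'E'
from cell import *
import cv2,numpy as np
s=sense();print(s['t'],s['position'],s['tcp_rot'],s['gripper_width'],s['contact_force'])
a=camera('scene');b=camera('top')
cv2.imwrite('pics/scene.png',a);cv2.imwrite('pics/top.png',b)
for c in ('scene','top'):
  m=camera_model(c);print(c,m)
  for t in ('tester','stand_hole','pin','access_hole','drawer_handle','tip_cleaner'):
    print(c,t,[(np.round(d['extent']).tolist(),round(d['confidence'],2)) for d in boxes_of(c,t)][:6])
print(camera_model('wrist'))
print(sense()['t'])
E
```

```text
pics
0.0 [ 0.17593682 -0.49436781  0.24980675] [ 9.85429091e-01  1.70085873e-01 -4.85262583e-06 -5.49701232e-04] 0.08546001285021912 [-0.68898357 -0.32485269  1.08598362]
scene {'mtx': array([[434.65722229,   0.        , 255.46330642],
       [  0.        , 434.65722229, 193.18516976],
       [  0.        ,   0.        ,   1.        ]]), 'origin': array([ 1.18382261, -0.75282338,  0.90127598]), 'attitude': array([ 0.84066519,  0.32019809, -0.15003096, -0.41017792])}
scene tester [([247.0, 185.0, 109.0, 92.0], 0.72), ([331.0, 130.0, 17.0, 37.0], 0.69)]
scene stand_hole [([192.0, 202.0, 36.0, 44.0], 0.83), ([236.0, 258.0, 42.0, 50.0], 0.77), ([182.0, 230.0, 9.0, 22.0], 0.75), ([186.0, 178.0, 28.0, 34.0], 0.73), ([97.0, 286.0, 68.0, 57.0], 0.18)]
scene pin [([178.0, 232.0, 14.0, 19.0], 0.48)]
scene access_hole [([247.0, 186.0, 110.0, 90.0], 0.7)]
scene drawer_handle [([254.0, 194.0, 33.0, 15.0], 0.56), ([248.0, 185.0, 112.0, 89.0], 0.35), ([330.0, 128.0, 15.0, 38.0], 0.22)]
scene tip_cleaner [([287.0, 163.0, 24.0, 18.0], 0.88)]
top {'mtx': array([[359.18379451,   0.        , 252.4677971
[... 446 characters left out ...]

top pin [([205.0, 97.0, 86.0, 102.0], 0.35)]
top access_hole [([205.0, 96.0, 86.0, 102.0], 0.8)]
top drawer_handle [([208.0, 168.0, 62.0, 33.0], 0.72)]
top tip_cleaner []
{'mtx': array([[288.7886373 ,   0.        , 255.96171085],
       [  0.        , 288.7886373 , 189.04966279],
       [  0.        ,   0.        ,   1.        ]]), 'tool_from_camera': array([[ 2.32967029e-04, -9.62098042e-01, -2.72703691e-01,
         6.83017407e-02],
       [ 9.99999947e-01,  2.86077302e-04, -1.54993853e-04,
        -4.88744869e-04],
       [ 2.27133618e-04, -2.72703641e-01,  9.62098058e-01,
        -1.23582677e-01],
       [ 0.00000000e+00,  0.00000000e+00,  0.00000000e+00,
         1.00000000e+00]])}
0.7
```

View pics/scene.png

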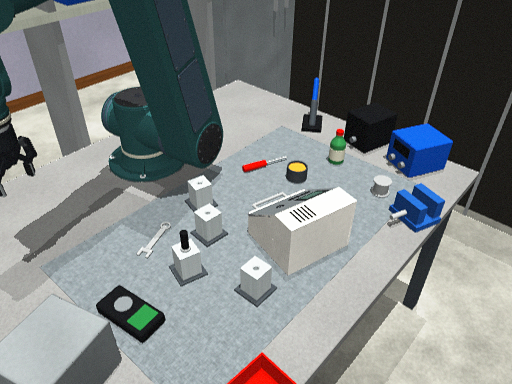

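View pics/top.png

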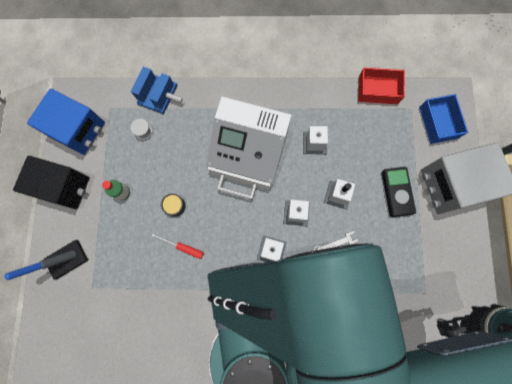

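```bash
cat > h.py <<'E'
import numpy as np,cv2
from scipy.spatial.transform import Rotation as R
from cell import *
def cam(name,s=None):
    m=camera_model(name)
    if name=='wrist':
        T=np.eye(4);T[:3,:3]=R.from_quat(s['tcp_rot']).as_matrix();T[:3,3]=s['position']
        T=T@m['tool_from_camera'];return m['mtx'],T[:3,:3],T[:3,3]
    return m['mtx'],R.from_quat(m['attitude']).as_matrix(),m['origin']
def ray(c,uv):
    K,A,o=c; return o,A@np.linalg.solve(K,[uv[0],uv[1],1])
def atz(c,uv,z):
    o,d=ray(c,uv);return o+d*(z-o[2])/d[2]
def proj(c,P):
    K,A,o=c;q=(np.atleast_2d(P)-o)@A@K.T;return q[:,:2]/q[:,2:]
E
python3 - <<'E'
from h import *
c=cam('top');sc=cam('scene')
for n,uv,z in [('standtop w pin',(341,193),.09),('grip top',(348,187),.146),('hole',(258,155),.12),('handle mid',(237,189),.045),('h left',(218,180),.045),('h right',(256,196),.045),('s140',(318,134),.09),('pot',(173,205),.05)]:
  p=atz(c,uv,z);print(n,p.round(4),proj(sc,p).round(1))
b=cv2.imread('pics/top.png')[90:270,200:370];cv2.imwrite('pics/crop.png',cv2.resize(b,None,fx=3.3,fy=3.3,interpolation=cv2.INTER_CUBIC))
E
```

```text
standtop w pin [ 0.5107 -0.2564  0.09  ] [[185.1 242.8]]
grip top [ 0.518 -0.265  0.146] [[182.5 230.1]]
hole [ 6.217e-01 -1.000e-04  1.200e-01] [[279.7 205.8]]
handle mid [0.5296 0.0676 0.045 ] [[269.3 201.2]]
h left [0.5589 0.1302 0.045 ] [[289.1 195.9]]
h right [0.5071 0.0058 0.045 ] [[250.7 207.6]]
s140 [ 0.7016 -0.1902  0.09  ] [[256.3 265. ]]
pot [0.4744 0.2716 0.05  ] [[295.1 165.5]]
```

View pics/crop.png

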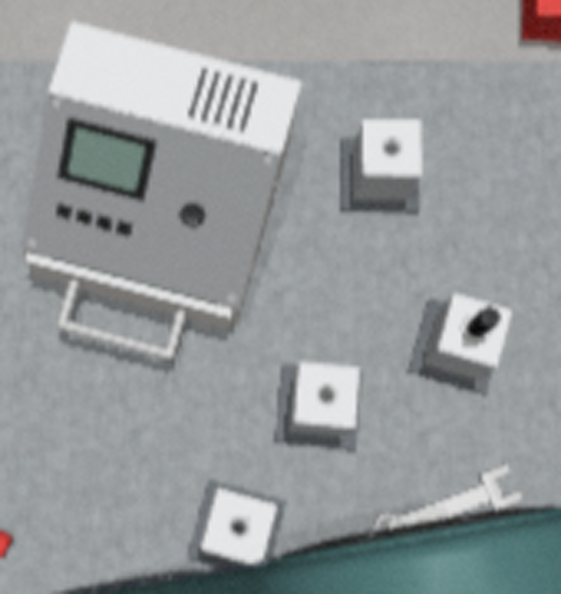

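Run:
```python
from h import *
from scipy.optimize import least_squares
c=cam('top');f=lambda q:np.array(q)/3.3+[200,90]-.35
M=np.array([(100,110,166),(100,-110,166),(30,110,166),(30,-110,166),(-100,110,75),(-100,-110,75),(-35,-45,120.5)])/1e3
px=f([(72,22),(300,82),(50,93),(278,152),(27,257),(232,317),(192,214)])
g=lambda v:np.c_[M[:,:2]@np.array([[np.cos(v[2]),np.sin(v[2])],[-np.sin(v[2]),np.cos(v[2])]])+v[:2],M[:,2]]
r=least_squares(lambda v:(proj(c,g(v))-px).ravel(),[.65,.05,0]);print(r.x,r.fun.round(1))
print('hole',g(r.x)[-1])
for q in [(62,328),(172,357)]: print('handle',atz(c,f(q),.045))
for z in(.085,.091):print('stand',atz(c,f((475,330)),z),'griptop',atz(c,f((489,316)),z+.061))
print('scene chk',proj(cam('scene'),np.vstack([g(r.x),atz(c,f((475,330)),.085)])).round(0).tolist())
s=sense();print(R.from_quat(s['tcp_rot']).as_matrix().round(3))
```

```text
[ 0.665545    0.03461231 -0.26729349] [-0.5  0.7  0.2  0.6 -0.7 -0.   0.8  0.7 -2.1 -1.7  2.2 -1.6 -0.   1. ]
hole [6.19902383e-01 4.54563832e-04 1.20500000e-01]
handle [0.52892078 0.12777432 0.045     ]
handle [0.50103045 0.01934645 0.045     ]
stand [ 0.5223264  -0.26588817  0.085     ] griptop [ 0.52272098 -0.26471267  0.146     ]
stand [ 0.52110676 -0.26451277  0.091     ] griptop [ 0.52142725 -0.2632631   0.152     ]
scene chk [[356.0, 200.0], [291.0, 230.0], [339.0, 186.0], [274.0, 214.0], [307.0, 188.0], [247.0, 213.0], [279.0, 205.0], [186.0, 248.0]]
[[ 0.942  0.335  0.   ]
 [ 0.335 -0.942 -0.   ]
 [ 0.     0.    -1.   ]]
```

Four stands show in the top picture, at about (319,135), (344,190), (299,209) and (273,250). The one at (344,190) is farthest to the robot's right and it holds the pin, so it is the one meant; the crop confirms this. The tester faces the robot, with its hole at (258,155) and its handle around (236,194).

```bash
python3 -m jog '[{"tx":0.0346,"ty":0.0229,"wz":0.096},{"tx":0.0346,"ty":0.0229,"wz":0.096},{"tx":0.0346,"ty":0.0229,"wz":0.096},{"tx":0.0346,"ty":0.0229,"wz":0.096},{"tx":0.0346,"ty":0.0229,"wz":0.096},{"tx":0.0346,"ty":0.0229,"wz":0.096},{"tx":0.0346,"ty":0.0229,"wz":0.096},{"tx":0.0346,"ty":0.0229,"wz":0.096},{"tx":0.0346,"ty":0.0229,"wz":0.096},{"tx":0.0346,"ty":0.0229,"wz":0.096},{},{}]' 1 40
python3 - <<'E'
from h import *
s=sense();a=camera('wrist');cv2.imwrite('pics/w1.png',a)
c=cam('wrist',s);print(R.from_quat(s['tcp_rot']).as_matrix().round(3).tolist())
for t in('pin','stand_hole','pin_grip'):
  for d in silhouettes('wrist',t)[:3]:print(t,d['extent'],d['confidence'])
print(proj(c,[[.522,-.265,.085],[.522,-.265,.146]]))
E
```

```text
[[0.942, 0.335, 0.0], [0.335, -0.942, -0.0], [0.0, 0.0, -1.0]]
[[ 101.60686579 -431.04500433]
 [  30.79382741 -677.88170256]]invalid input
```

View pics/w1.png

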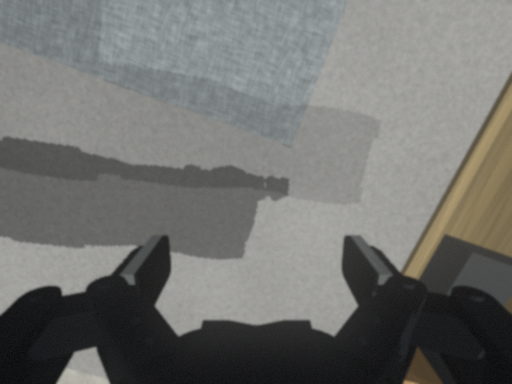

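The jog was refused, so the arm has not moved and the view shows only empty bench. I'll write every row out in full.

```bash
python3 -m jog '[{"tx":0.0346,"ty":0.0229,"tz":0,"wx":0,"wy":0,"wz":0.096},{"tx":0.0346,"ty":0.0229,"tz":0,"wx":0,"wy":0,"wz":0.096},{"tx":0.0346,"ty":0.0229,"tz":0,"wx":0,"wy":0,"wz":0.096},{"tx":0.0346,"ty":0.0229,"tz":0,"wx":0,"wy":0,"wz":0.096},{"tx":0.0346,"ty":0.0229,"tz":0,"wx":0,"wy":0,"wz":0.096},{"tx":0.0346,"ty":0.0229,"tz":0,"wx":0,"wy":0,"wz":0.096},{"tx":0.0346,"ty":0.0229,"tz":0,"wx":0,"wy":0,"wz":0.096},{"tx":0.0346,"ty":0.0229,"tz":0,"wx":0,"wy":0,"wz":0.096},{"tx":0.0346,"ty":0.0229,"tz":0,"wx":0,"wy":0,"wz":0.096},{"tx":0.0346,"ty":0.0229,"tz":0,"wx":0,"wy":0,"wz":0.096},{"tx":0,"ty":0,"tz":0,"wx":0,"wy":0,"wz":0},{"tx":0,"ty":0,"tz":0,"wx":0,"wy":0,"wz":0}]' 1 40
python3 - <<'E'
from h import *
s=sense();a=camera('wrist');cv2.imwrite('pics/w2.png',a)
c=cam('wrist',s);print(s['t'],s['position'],R.from_quat(s['tcp_rot']).as_matrix().round(3).tolist())
for t in('pin','stand_hole','pin_grip'):
  for d in silhouettes('wrist',t)[:3]:print(t,d['extent'],d['confidence'])
print(proj(c,[[.522,-.265,.085],[.522,-.265,.146]]))
E
```

```text
t: 2.1
position: [0.5223, -0.2651, 0.25]
tcp_rot: [0.795, 0.606, -0.0, -0.0]
contact_force: [-0.7, -0.4, 0.3]
gripper_width: 0.0856
grip_force: 0.0
2.1 [ 0.52234725 -0.26510579  0.24995744] [[0.265, 0.964, -0.001], [0.964, -0.265, 0.0], [-0.0, -0.001, -1.0]]
pin [242.9, 166.6, 28.2, 42.3] 0.79
stand_hole [224.0, 132.4, 65.9, 74.5] 0.83
stand_hole [0.0, 0.0, 92.8, 60.4] 0.76
stand_hole [112.6, 15.6, 103.6, 91.0] 0.69
pin_grip [242.1, 168.3, 27.9, 41.7] 0.73
[[256.67122753 177.17349081]
 [256.75329945 194.41613084]]
```

View pics/w2.png

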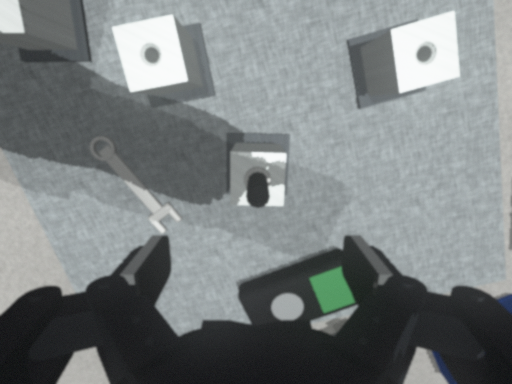

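The pin stands in the view centre: grip top at about (257,195), block top at about (259,178). That is within 1-2 mm of what I predicted, so I'm going down to grip it.

```bash
python3 -m jog '[{"tx":0.001,"ty":0,"tz":-0.03,"wx":0,"wy":0,"wz":0},{"tx":0,"ty":0,"tz":-0.03,"wx":0,"wy":0,"wz":0},{"tx":0,"ty":0,"tz":-0.03,"wx":0,"wy":0,"wz":0},{"tx":0,"ty":0,"tz":-0.02,"wx":0,"wy":0,"wz":0},{"tx":0,"ty":0,"tz":-0.018,"wx":0,"wy":0,"wz":0},{"tx":0,"ty":0,"tz":0,"wx":0,"wy":0,"wz":0}]' 
python3 -m jog '[{"tx":0,"ty":0,"tz":0,"wx":0,"wy":0,"wz":0},{"tx":0,"ty":0,"tz":0,"wx":0,"wy":0,"wz":0},{"tx":0,"ty":0,"tz":0,"wx":0,"wy":0,"wz":0},{"tx":0,"ty":0,"tz":0,"wx":0,"wy":0,"wz":0},{"tx":0,"ty":0,"tz":0,"wx":0,"wy":0,"wz":0},{"tx":0,"ty":0,"tz":0,"wx":0,"wy":0,"wz":0},{"tx":0,"ty":0,"tz":0,"wx":0,"wy":0,"wz":0},{"tx":0,"ty":0,"tz":0,"wx":0,"wy":0,"wz":0},{"tx":0,"ty":0,"tz":0,"wx":0,"wy":0,"wz":0},{"tx":0,"ty":0,"tz":0,"wx":0,"wy":0,"wz":0}]' -1 60
```

```text
t: 2.9
position: [0.5214, -0.2656, 0.1205]
tcp_rot: [0.796, 0.605, -0.001, -0.002]
contact_force: [0.0, 0.1, 0.5]
gripper_width: 0.0853
grip_force: 0.0
t: 3.9
position: [0.5232, -0.2658, 0.1229]
tcp_rot: [0.796, 0.606, 0.0, 0.001]
contact_force: [-0.9, -0.0, 5.3]
gripper_width: 0.0186
grip_force: 58.3
```

```bash
python3 -m jog '[{"tx":0,"ty":0,"tz":0.02,"wx":0,"wy":0,"wz":0},{"tx":0,"ty":0,"tz":0.035,"wx":0,"wy":0,"wz":0},{"tx":0,"ty":0,"tz":0.035,"wx":0,"wy":0,"wz":0},{"tx":0,"ty":0,"tz":0.03,"wx":0,"wy":0,"wz":0},{"tx":0,"ty":0,"tz":0.01,"wx":0,"wy":0,"wz":0},{"tx":0.001,"ty":0.029,"tz":0,"wx":0,"wy":0,"wz":0},{"tx":0.001,"ty":0.029,"tz":0,"wx":0,"wy":0,"wz":0},{"tx":0.001,"ty":0.029,"tz":0,"wx":-0.0202,"wy":-0.0737,"wz":0},{"tx":0.001,"ty":0.029,"tz":0,"wx":-0.0202,"wy":-0.0737,"wz":0},{"tx":0.001,"ty":0.029,"tz":0,"wx":-0.0202,"wy":-0.0737,"wz":0},{"tx":0.001,"ty":0.029,"tz":0,"wx":-0.0202,"wy":-0.0737,"wz":0},{"tx":0.001,"ty":0.029,"tz":0,"wx":-0.0202,"wy":-0.0737,"wz":0},{"tx":0.001,"ty":0.029,"tz":0,"wx":-0.0202,"wy":-0.0737,"wz":0},{"tx":0.001,"ty":0.029,"tz":0,"wx":-0.0202,"wy":-0.0737,"wz":0},{"tx":0,"ty":0.029,"tz":0,"wx":-0.0202,"wy":-0.0737,"wz":0},{"tx":0,"ty":0,"tz":0,"wx":0,"wy":0,"wz":0},{"tx":0,"ty":0,"tz":0,"wx":0,"wy":0,"wz":0}]'
python3 - <<'E'
from h import *
s=sense();a=camera('wrist')
c=cam('wrist',s);M=R.from_quat(s['tcp_rot']).as_matrix();print(s['t'],s['position'],M.round(3).tolist(),s['contact_force'])
h=np.array([.6199,.0005,.1205]);p=s['position'];z=M[:,2]
print('proj hole',proj(c,h),'tips',proj(c,[p+z*.1085,p+z*.1085-z*.0035,p+.1085*z+.0025*z]).round(1).tolist(),'line end at mouth',proj(c,p+z*.1585))
for t in('pin','access_hole'):
  for d in silhouettes('wrist',t)[:3]:print(t,d['extent'],d['confidence'])
cv2.imwrite('pics/w3.png',cv2.resize(a,None,fx=1.5,fy=1.5,interpolation=cv2.INTER_CUBIC))
b=camera('scene');cv2.imwrite('pics/s2.png',b)
E
```

```text
t: 5.6
position: [0.5312, 0.0251, 0.2516]
tcp_rot: [0.758, 0.579, 0.182, 0.239]
contact_force: [0.5, -0.4, -0.6]
gripper_width: 0.0185
grip_force: 59.0
5.6 [0.53122592 0.02507876 0.25157748] [[0.264, 0.791, 0.553], [0.965, -0.217, -0.151], [0.0, 0.573, -0.82]] [ 0.49884332 -0.40640336 -0.5689366 ]
proj hole [[257.15057305 178.59268063]] tips [[256.9, 192.7], [256.9, 193.9], [256.9, 191.9]] line end at mouth [[256.80631848 178.61822604]]
pin [229.6, 190.6, 50.3, 121.1] 0.68
access_hole [94.9, 3.4, 296.2, 238.2] 0.74
```

View pics/w3.png

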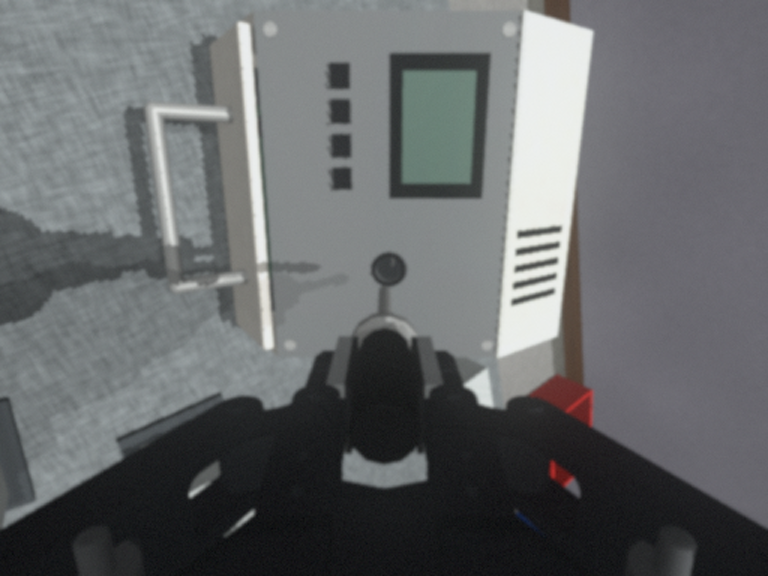

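The hole shows at (389,269) in the enlarged view, i.e. (259,179), and the pin's tip at about (256,191). The pin's line meets the panel about 2.5 mm downslope of the hole's centre, so I'll correct that and enter.

```bash
python3 -m jog '[{"tx":0.0022,"ty":-0.0006,"tz":0.0016,"wx":0,"wy":0,"wz":0},{"tx":0.0083,"ty":-0.0023,"tz":-0.0123,"wx":0,"wy":0,"wz":0},{"tx":0.0083,"ty":-0.0023,"tz":-0.0123,"wx":0,"wy":0,"wz":0},{"tx":0.0083,"ty":-0.0023,"tz":-0.0123,"wx":0,"wy":0,"wz":0},{"tx":0.0055,"ty":-0.0015,"tz":-0.0082,"wx":0,"wy":0,"wz":0},{"tx":0.0055,"ty":-0.0015,"tz":-0.0082,"wx":0,"wy":0,"wz":0},{"tx":0,"ty":0,"tz":0,"wx":0,"wy":0,"wz":0}]'
python3 - <<'E'
from h import *
s=sense();a=camera('wrist')
cv2.imwrite('pics/w4.png',cv2.resize(a[60:330,120:400],None,fx=2,fy=2,interpolation=cv2.INTER_CUBIC))
E
```

```text
t: 6.5
position: [0.5703, 0.0135, 0.1995]
tcp_rot: [0.759, 0.578, 0.182, 0.239]
contact_force: [-0.4, 0.1, -1.1]
gripper_width: 0.0186
grip_force: 59.0
```

View pics/w4.png

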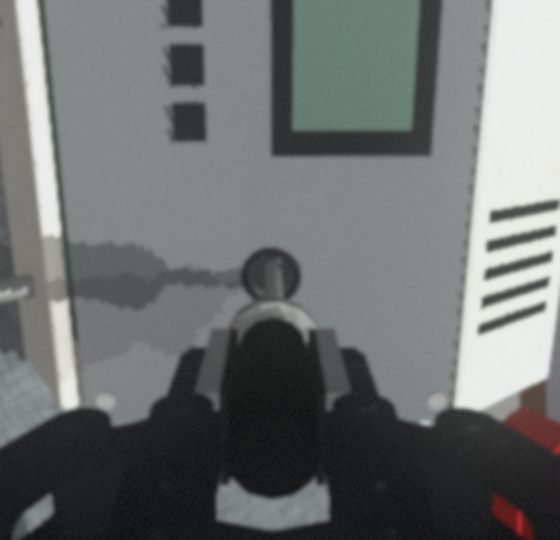

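The shaft is in the hole at about (271,272), central, with no side force. I'm pressing on in small steps.

```bash
python3 -m jog '[{"tx":0.0044,"ty":-0.0012,"tz":-0.0066,"wx":0,"wy":0,"wz":0},{"tx":0.0044,"ty":-0.0012,"tz":-0.0066,"wx":0,"wy":0,"wz":0},{"tx":0,"ty":0,"tz":0,"wx":0,"wy":0,"wz":0}]'
python3 -m jog '[{"tx":0.0022,"ty":-0.0006,"tz":-0.0033,"wx":0,"wy":0,"wz":0},{"tx":0,"ty":0,"tz":0,"wx":0,"wy":0,"wz":0}]'
```

```text
t: 6.85
position: [0.5781, 0.0116, 0.1858]
tcp_rot: [0.759, 0.578, 0.182, 0.238]
contact_force: [-0.4, 0.0, -1.1]
gripper_width: 0.0183
grip_force: 59.0
t: 7.05
position: [0.5799, 0.0111, 0.1826]
tcp_rot: [0.759, 0.578, 0.182, 0.238]
contact_force: [-11.5, 3.3, 4.3]
gripper_width: 0.0188
grip_force: 60.6
```

```bash
python3 -m jog '[{"tx":0.0011,"ty":-0.0003,"tz":-0.0016,"wx":0,"wy":0,"wz":0},{"tx":0,"ty":0,"tz":0,"wx":0,"wy":0,"wz":0}]'
python3 - <<'E'
from h import *
s=sense();a=camera('wrist');f=R.from_quat(s['tcp_rot']).inv().apply(s['contact_force']);print('tool force',f,'moment',s['moment'])
cv2.imwrite('pics/w5.png',cv2.resize(a[60:330,60:400],None,fx=2.2,fy=2.2,interpolation=cv2.INTER_CUBIC))
E
```

```text
t: 7.25
position: [0.5804, 0.011, 0.1808]
tcp_rot: [0.759, 0.578, 0.181, 0.238]
contact_force: [-14.4, 4.5, 4.9]
gripper_width: 0.0188
grip_force: 61.2
tool force [  0.54343545  -9.58145826 -12.57483797] moment [ 0.75045474  3.09163262 -0.02349642]
```

View pics/w5.png

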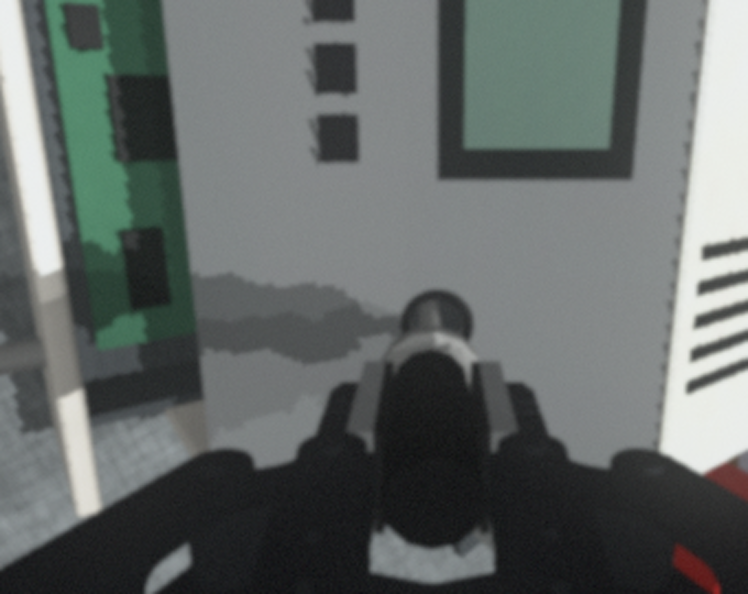

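The drawer has sprung out: the green board shows at about (110,200) in the crop, left of the panel. I'll draw the pin straight back and return above the stand.

```bash
python3 -m jog '[{"tx":-0.0055,"ty":0.0015,"tz":0.0082,"wx":0,"wy":0,"wz":0},{"tx":-0.0083,"ty":0.0023,"tz":0.0123,"wx":0,"wy":0,"wz":0},{"tx":-0.0083,"ty":0.0023,"tz":0.0123,"wx":0,"wy":0,"wz":0},{"tx":-0.0083,"ty":0.0023,"tz":0.0123,"wx":0,"wy":0,"wz":0},{"tx":-0.0083,"ty":0.0023,"tz":0.0123,"wx":0,"wy":0,"wz":0},{"tx":-0.0083,"ty":0.0023,"tz":0.0123,"wx":0,"wy":0,"wz":0},{"tx":0,"ty":0,"tz":0.006,"wx":0,"wy":0,"wz":0}]'
python3 -m jog '[{"tx":-0.001,"ty":-0.029,"tz":0,"wx":0.0202,"wy":0.0737,"wz":0},{"tx":-0.001,"ty":-0.029,"tz":0,"wx":0.0202,"wy":0.0737,"wz":0},{"tx":-0.001,"ty":-0.029,"tz":0,"wx":0.0202,"wy":0.0737,"wz":0},{"tx":-0.001,"ty":-0.029,"tz":0,"wx":0.0202,"wy":0.0737,"wz":0},{"tx":-0.001,"ty":-0.029,"tz":0,"wx":0.0202,"wy":0.0737,"wz":0},{"tx":-0.001,"ty":-0.029,"tz":0,"wx":0.0202,"wy":0.0737,"wz":0},{"tx":-0.001,"ty":-0.029,"tz":0,"wx":0.0202,"wy":0.0737,"wz":0},{"tx":-0.001,"ty":-0.029,"tz":0,"wx":0.0202,"wy":0.0737,"wz":0},{"tx":0,"ty":-0.029,"tz":0,"wx":0,"wy":0,"wz":0},{"tx":0,"ty":-0.029,"tz":0,"wx":0,"wy":0,"wz":0},{"tx":0,"ty":0,"tz":0,"wx":0,"wy":0,"wz":0},{"tx":0,"ty":0,"tz":0,"wx":0,"wy":0,"wz":0}]'
python3 - <<'E'
from h import *
s=sense();a=camera('wrist');print(s['position'],R.from_quat(s['tcp_rot']).as_matrix().round(4).tolist())
c=cam('wrist',s);p=s['position'];z=R.from_quat(s['tcp_rot']).as_matrix()[:,2]
print(s['joints'],'stand',proj(c,[[.5232,-.2658,.085],[.5232,-.2658,.091]]),'tip',proj(c,p+z*.1085),'flange',proj(c,p+z*.033))
cv2.imwrite('pics/w6.png',cv2.resize(a[90:340,110:410],None,fx=2.3,fy=2.3,interpolation=cv2.INTER_CUBIC))
E
```

```text
t: 8.0
position: [0.5351, 0.0237, 0.2596]
tcp_rot: [0.758, 0.578, 0.183, 0.24]
contact_force: [-0.3, -0.1, -1.1]
gripper_width: 0.0186
grip_force: 59.2
t: 9.2
position: [0.5274, -0.2671, 0.2575]
tcp_rot: [0.796, 0.605, 0.0, -0.0]
contact_force: [0.1, -0.5, -1.6]
gripper_width: 0.0187
grip_force: 59.0
[ 0.52743245 -0.26706971  0.25753519] [[0.2668, 0.9637, -0.0001], [0.9637, -0.2668, 0.0003], [0.0002, -0.0002, -1.0]]
[-6.06583007e-01  3.77526247e-01  1.42419468e-01  1.33595575e+00
  1.69849831e-04  1.23433452e+00] stand [[252.74525915 175.45780548]
 [252.67782339 176.77639153]] tip [[257.10433811 192.85642644]] flange [[257.50646105 229.51991141]]
```

View pics/w6.png

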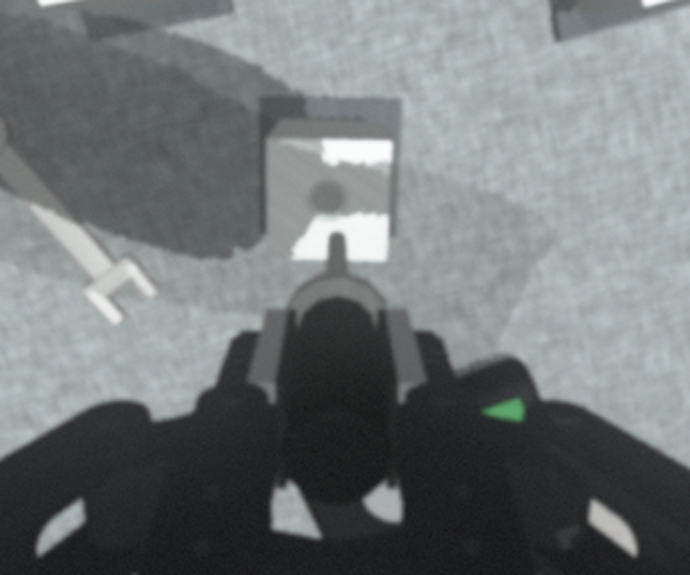

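The hole shows at (328,197) in the crop, i.e. (252.6,175.7), and the pin's tip at (337,235), both where I calculated. The pin still sits straight in the grip. I'll shift 4 mm and lower it.

```bash
python3 -m jog '[{"tx":-0.0042,"ty":0.0013,"tz":0,"wx":0,"wy":0,"wz":0},{"tx":0,"ty":0,"tz":-0.025,"wx":0,"wy":0,"wz":0},{"tx":0,"ty":0,"tz":-0.02,"wx":0,"wy":0,"wz":0},{"tx":0,"ty":0,"tz":-0.015,"wx":0,"wy":0,"wz":0},{"tx":0,"ty":0,"tz":-0.01,"wx":0,"wy":0,"wz":0},{"tx":0,"ty":0,"tz":0,"wx":0,"wy":0,"wz":0}]'
python3 -m jog '[{"tx":0,"ty":0,"tz":-0.015,"wx":0,"wy":0,"wz":0},{"tx":0,"ty":0,"tz":-0.015,"wx":0,"wy":0,"wz":0},{"tx":0,"ty":0,"tz":-0.015,"wx":0,"wy":0,"wz":0},{"tx":0,"ty":0,"tz":-0.01,"wx":0,"wy":0,"wz":0},{"tx":0,"ty":0,"tz":-0.005,"wx":0,"wy":0,"wz":0},{"tx":0,"ty":0,"tz":0,"wx":0,"wy":0,"wz":0}]'
```

```text
t: 9.85
position: [0.5225, -0.2643, 0.1875]
tcp_rot: [0.795, 0.606, -0.0, -0.001]
contact_force: [-0.1, -0.4, -0.5]
gripper_width: 0.0184
grip_force: 59.0
t: 10.45
position: [0.523, -0.265, 0.1282]
tcp_rot: [0.795, 0.606, -0.0, -0.0]
contact_force: [-0.0, 0.4, -0.5]
gripper_width: 0.0184
grip_force: 59.0
```

```bash
python3 -m jog '[{"tx":0,"ty":0,"tz":-0.003,"wx":0,"wy":0,"wz":0},{"tx":0,"ty":0,"tz":-0.002,"wx":0,"wy":0,"wz":0},{"tx":0,"ty":0,"tz":0,"wx":0,"wy":0,"wz":0}]'
python3 -m jog '[{"tx":0,"ty":0,"tz":-0.001,"wx":0,"wy":0,"wz":0},{"tx":0,"ty":0,"tz":0,"wx":0,"wy":0,"wz":0}]'
```

```text
t: 10.75
position: [0.523, -0.2652, 0.1232]
tcp_rot: [0.796, 0.606, 0.0, 0.0]
contact_force: [-0.2, 0.1, -0.4]
gripper_width: 0.0183
grip_force: 59.0
t: 10.95
position: [0.5231, -0.2652, 0.1229]
tcp_rot: [0.796, 0.606, 0.0, 0.0]
contact_force: [-1.8, 1.2, 7.2]
gripper_width: 0.019
grip_force: 60.0
```

The flange has seated at the same height as at the start, with 7 N upward. Releasing, rising, and going over to the handle.

```bash
python3 -m jog '[{"tx":0,"ty":0,"tz":0,"wx":0,"wy":0,"wz":0},{"tx":0,"ty":0,"tz":0,"wx":0,"wy":0,"wz":0},{"tx":0,"ty":0,"tz":0,"wx":0,"wy":0,"wz":0},{"tx":0,"ty":0,"tz":0,"wx":0,"wy":0,"wz":0},{"tx":0,"ty":0,"tz":0,"wx":0,"wy":0,"wz":0},{"tx":0,"ty":0,"tz":0,"wx":0,"wy":0,"wz":0},{"tx":0,"ty":0,"tz":0.02,"wx":0,"wy":0,"wz":0},{"tx":0,"ty":0,"tz":0.035,"wx":0,"wy":0,"wz":0},{"tx":0,"ty":0,"tz":0.04,"wx":0,"wy":0,"wz":0},{"tx":0,"ty":0,"tz":0.033,"wx":0,"wy":0,"wz":0},{"tx":0,"ty":0,"tz":0,"wx":0,"wy":0,"wz":0}]' 1
python3 - <<'E'
from h import *
s=sense();a=camera('wrist');c=cam('wrist',s)
print(s['gripper_width'],'pred grip top',proj(c,[.5232,-.2658,.146]))
for d in silhouettes('wrist','pin')[:2]:print(d['extent'],d['confidence'])
cv2.imwrite('pics/w7.png',a)
E
python3 -m jog '[{"tx":-0.0042,"ty":0.0348,"tz":0,"wx":0,"wy":0,"wz":0},{"tx":-0.0042,"ty":0.0348,"tz":0,"wx":0,"wy":0,"wz":0},{"tx":-0.0042,"ty":0.0348,"tz":0,"wx":0,"wy":0,"wz":0},{"tx":-0.0042,"ty":0.0348,"tz":0,"wx":0,"wy":0,"wz":0},{"tx":-0.0042,"ty":0.0348,"tz":0,"wx":0,"wy":0,"wz":0},{"tx":-0.0042,"ty":0.0348,"tz":0,"wx":0,"wy":0,"wz":0},{"tx":-0.0042,"ty":0.0348,"tz":0,"wx":0,"wy":0,"wz":0},{"tx":-0.0042,"ty":0.0348,"tz":0,"wx":0,"wy":0,"wz":0},{"tx":-0.0042,"ty":0.0348,"tz":0,"wx":0,"wy":0,"wz":0},{"tx":-0.0042,"ty":0.0348,"tz":0,"wx":0,"wy":0,"wz":0},{"tx":0,"ty":0,"tz":0,"wx":0,"wy":0,"wz":0},{"tx":0,"ty":0,"tz":0,"wx":0,"wy":0,"wz":0}]' 0
python3 - <<'E'
from h import *
s=sense();b=camera('wrist');c=cam('wrist',s)
print(s['position'],'pred handle',proj(c,[.481,.083,.045]))
for d in boxes_of('wrist','drawer_handle')[:2]:print(d['extent'],d['confidence'])
a=cv2.imread('pics/w7.png')[100:270,150:360]
o=np.zeros((600,512,3),np.uint8);o[:384]=b;o[390:390+170,:210]=a
cv2.imwrite('pics/w8.png',o)
E
```

```text
t: 12.05
position: [0.5242, -0.2659, 0.2544]
tcp_rot: [0.796, 0.606, 0.001, 0.003]
contact_force: [0.7, -0.0, 0.1]
gripper_width: 0.0852
grip_force: 0.0
0.08516652919763465 pred grip top [[255.14870645 192.78918376]]
[238.1, 165.2, 28.1, 37.4] 0.87
t: 13.35
position: [0.4804, 0.0833, 0.2491]
tcp_rot: [0.795, 0.607, -0.001, -0.0]
contact_force: [-0.0, -0.2, -0.4]
gripper_width: 0.043
grip_force: 0.0
[0.48042552 0.08328154 0.24913141] pred handle [[257.67340987 169.29726784]]
[256.9, 70.0, 96.1, 167.0] 0.62
```

View pics/w8.png

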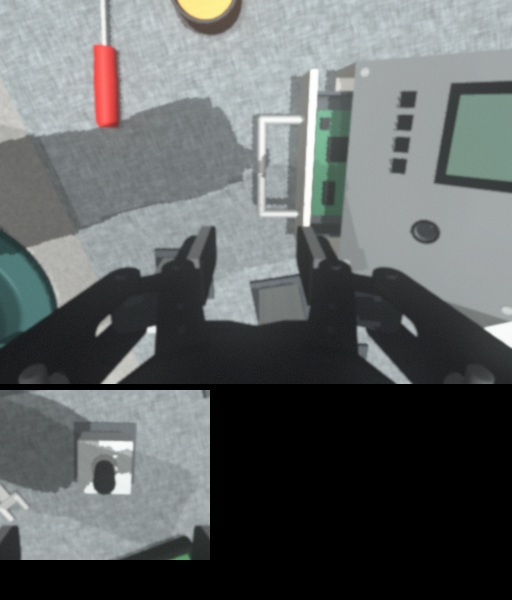

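The pin is back upright in its stand (inset). The handle bar runs upright in the view from (262,118) to (263,214), middle at (263,166), about 6 mm from my prediction. I'll correct for that, go down and grip.

```bash
python3 -m jog '[{"tx":0.006,"ty":0.002,"tz":-0.03,"wx":0,"wy":0,"wz":0},{"tx":0,"ty":0,"tz":-0.04,"wx":0,"wy":0,"wz":0},{"tx":0,"ty":0,"tz":-0.04,"wx":0,"wy":0,"wz":0},{"tx":0,"ty":0,"tz":-0.03,"wx":0,"wy":0,"wz":0},{"tx":0,"ty":0,"tz":-0.03,"wx":0,"wy":0,"wz":0},{"tx":0,"ty":0,"tz":-0.02,"wx":0,"wy":0,"wz":0},{"tx":0,"ty":0,"tz":-0.014,"wx":0,"wy":0,"wz":0},{"tx":0,"ty":0,"tz":0,"wx":0,"wy":0,"wz":0}]'
python3 -m jog '[{"tx":0,"ty":0,"tz":0,"wx":0,"wy":0,"wz":0},{"tx":0,"ty":0,"tz":0,"wx":0,"wy":0,"wz":0},{"tx":0,"ty":0,"tz":0,"wx":0,"wy":0,"wz":0},{"tx":0,"ty":0,"tz":0,"wx":0,"wy":0,"wz":0},{"tx":0,"ty":0,"tz":0,"wx":0,"wy":0,"wz":0},{"tx":0,"ty":0,"tz":0,"wx":0,"wy":0,"wz":0},{"tx":0,"ty":0,"tz":0,"wx":0,"wy":0,"wz":0},{"tx":0,"ty":0,"tz":0,"wx":0,"wy":0,"wz":0}]' -1 40
```

```text
t: 14.25
position: [0.488, 0.0833, 0.046]
tcp_rot: [0.796, 0.605, 0.0, 0.001]
contact_force: [-1.2, -1.2, 6.8]
gripper_width: 0.0429
grip_force: 3.5
t: 15.05
position: [0.4869, 0.0842, 0.046]
tcp_rot: [0.796, 0.606, -0.001, 0.0]
contact_force: [0.2, -7.0, -0.7]
gripper_width: 0.0088
grip_force: 38.9
```

```bash
python3 -m jog '[{"tx":-0.0048,"ty":0.0013,"tz":0,"wx":0,"wy":0,"wz":0},{"tx":-0.0048,"ty":0.0013,"tz":0,"wx":0,"wy":0,"wz":0},{"tx":-0.0048,"ty":0.0013,"tz":0,"wx":0,"wy":0,"wz":0},{"tx":-0.0048,"ty":0.0013,"tz":0,"wx":0,"wy":0,"wz":0},{"tx":-0.0048,"ty":0.0013,"tz":0,"wx":0,"wy":0,"wz":0},{"tx":-0.0048,"ty":0.0013,"tz":0,"wx":0,"wy":0,"wz":0},{"tx":0,"ty":0,"tz":0,"wx":0,"wy":0,"wz":0}]'
python3 -m jog '[{"tx":-0.0029,"ty":0.0008,"tz":0,"wx":0,"wy":0,"wz":0},{"tx":0,"ty":0,"tz":0,"wx":0,"wy":0,"wz":0}]'
python3 -m jog '[{"tx":-0.0019,"ty":0.0005,"tz":0,"wx":0,"wy":0,"wz":0},{"tx":0,"ty":0,"tz":0,"wx":0,"wy":0,"wz":0}]'
```

```text
t: 15.75
position: [0.4575, 0.0922, 0.046]
tcp_rot: [0.796, 0.606, -0.001, 0.0]
contact_force: [-3.4, -5.3, 0.4]
gripper_width: 0.0085
grip_force: 39.4
t: 15.95
position: [0.455, 0.0929, 0.046]
tcp_rot: [0.796, 0.606, -0.001, 0.0]
contact_force: [-1.3, -4.9, 1.0]
gripper_width: 0.0083
grip_force: 39.3
t: 16.15
position: [0.4533, 0.0934, 0.0461]
tcp_rot: [0.796, 0.606, -0.0, 0.0]
contact_force: [0.2, -6.3, -1.1]
gripper_width: 0.0084
grip_force: 39.2
```

```bash
python3 -m jog '[{"tx":-0.0014,"ty":0.0004,"tz":0,"wx":0,"wy":0,"wz":0},{"tx":0,"ty":0,"tz":0,"wx":0,"wy":0,"wz":0}]'
python3 -m jog '[{"tx":-0.0014,"ty":0.0004,"tz":0,"wx":0,"wy":0,"wz":0},{"tx":0,"ty":0,"tz":0,"wx":0,"wy":0,"wz":0}]'
```

```text
t: 16.35
position: [0.4526, 0.0936, 0.0461]
tcp_rot: [0.796, 0.606, -0.0, 0.001]
contact_force: [3.8, -8.4, -5.9]
gripper_width: 0.0083
grip_force: 39.2
t: 16.55
position: [0.4525, 0.0936, 0.0462]
tcp_rot: [0.796, 0.606, 0.0, 0.002]
contact_force: [11.6, -11.5, -13.3]
gripper_width: 0.0087
grip_force: 39.0
```

```bash
python3 -m jog '[{"tx":0,"ty":0,"tz":0,"wx":0,"wy":0,"wz":0},{"tx":0,"ty":0,"tz":0,"wx":0,"wy":0,"wz":0},{"tx":0,"ty":0,"tz":0,"wx":0,"wy":0,"wz":0},{"tx":0,"ty":0,"tz":0,"wx":0,"wy":0,"wz":0},{"tx":0,"ty":0,"tz":0,"wx":0,"wy":0,"wz":0},{"tx":0,"ty":0,"tz":0.02,"wx":0,"wy":0,"wz":0},{"tx":0,"ty":0,"tz":0.04,"wx":0,"wy":0,"wz":0},{"tx":0,"ty":0,"tz":0.04,"wx":0,"wy":0,"wz":0},{"tx":0,"ty":0,"tz":0.04,"wx":0,"wy":0,"wz":0},{"tx":0,"ty":0,"tz":0.04,"wx":0,"wy":0,"wz":0},{"tx":0,"ty":0,"tz":0.025,"wx":0,"wy":0,"wz":0},{"tx":0,"ty":0,"tz":0,"wx":0,"wy":0,"wz":0},{"tx":0,"ty":0,"tz":0,"wx":0,"wy":0,"wz":0}]' 0
python3 - <<'E'
from h import *
s=sense();b=camera('wrist');t=camera('scene');c=cam('wrist',s)
print(proj(c,[[.4525,.0936,.045]]))
o=np.zeros((340,740,3),np.uint8);o[:,:370]=b[:340,100:470];o[:,370:]=t[20:360,60:430]
cv2.imwrite('pics/end.png',o)
E
```

```text
t: 17.85
position: [0.4506, 0.0948, 0.251]
tcp_rot: [0.796, 0.606, 0.0, 0.0]
contact_force: [-1.3, -0.2, -0.2]
gripper_width: 0.0426
grip_force: 0.0
[[258.6477531  169.54386406]]
```

View pics/end.png

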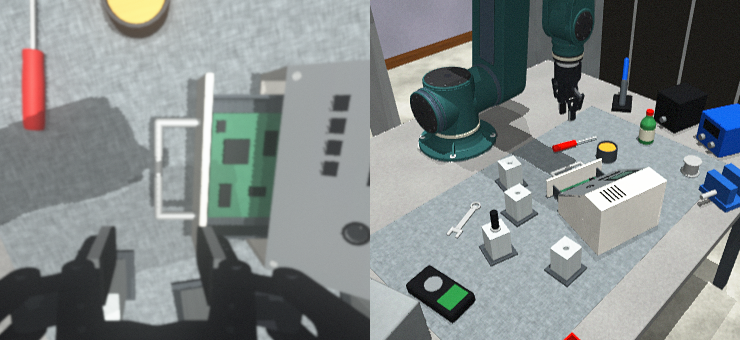

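The bar shows at (258,168), where I let it go at the stop, and the drawer is open with the board in view. The pin is upright in its stand, the other things have not moved, and the robot is clear.

```bash
python3 -c "from cell import *;print(close_job())"
```

```text
the job is handed in; nothing more can be done
None
```

The job is handed in at about 18 s of the 54 s allowed: the latch was tripped, the pin is back upright and home in its stand, and the drawer is open to its stop; no verdict came back at hand-in.

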